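# Start the flange nut on the tape spindle and run it home

## Robot

A 6-joint arm with a two-finger parallel gripper is mounted at the origin on a cart in front of the work surface, level with it; the furniture and walls round the work are solid. World frame = base frame: x ahead of the robot, y to its left, z up, the work surface at z = 0. Lengths are in m, angles in rad, forces in N, time in s.
With the tool pointing down it reaches from about 0.375 to 0.925 m from the base axis. Payload 5.7 kg.
Tool frame: the origin (TCP) lies midway between the tips of the shut fingers; the grasp point (between the pads) lies 19 mm behind it; z points along the fingers, y is the line along which they close (so a half turn about z gives the same grasp; the last joint's range is limited). The gripper opens to 88 mm and grips with 3 to 60 N. Pads are 20 mm wide; open, the fingers measure 115 mm over their backs; the gripper's body (75 mm by 178 mm) begins 61 mm behind the grasp point.
Start: joints at [1.056, 0.359, 1.51, -0, 1.272, -0.115], TCP at [0.234, 0.553, 0.223] pointing down, gripper open.
Joint ranges: [-2.97, 2.97], [-1.01, 2.36], [0.21, 2.38], [-0.96, 4.11], [0.2, 2.71], [-2.98, 2.98]. Speed limits (rad/s): [2.39, 2.39, 3.14, 3.14, 3.14, 3.14].

## Interface

Orientations are given as a unit quaternion [x, y, z, w].
In Python, from bench import move_ptp, servo_line, goto_joints, move_gripper, sleep, inverse_kinematics, capture, PlanningError, close_job, spot_in, silhouettes, current_clock, current_joint_pos, current_qvel, current_joint_torque, current_position, current_orientation, current_force, current_torque, current_finger_gap, current_grip_force gives the robot as it stands. Calls block until the motion is done:
- move_ptp(position, orientation): joint-space move of the TCP to a pose.
- servo_line(position, orientation=None, rate=0.15, contact_N=None): straight line of the TCP; orientation=None keeps the orientation; rate is the mean speed in m/s. With contact_N (N) it stops when the force on the tool has changed by that much, and returns True; else False.
- goto_joints(angles): joint-space move.
- move_gripper(opening): finger opening in m; the grip force is fixed at half the most; returns when the fingers have stopped.
- sleep(seconds).
- inverse_kinematics(position, orientation): joint angles nearest the present ones, or None.
- capture(name): name is "scene" or "top" or "wrist"; returns a dict with "image" (400x640x3 uint8, blue, green, red), "range_z" (400x640 float32, m along the optical axis (not along the pixel's ray), 0 where there is no reading), "intrinsics" (3x3 intrinsics, pixels), "R" (3x3) and "t" (3): a world point X has camera coordinates R X + t. Camera axes: x right, y down, z forward; pixel columns grow to the right and rows downward; lengths in m; the calibration is good to about 2 mm. The wrist camera is an equidistant fisheye: a pixel r from the principal point sees the ray r / f radians off the axis. A picture is of the moment at which its call begins.
A pose or a line that the arm cannot do raises PlanningError and nothing moves.
- close_job(): hands the job in; it is judged then, once.
Trained networks look in the newest picture that a camera, given by its name, has taken for a name from the list of things; names that differ only in an ending like _2 or _b are one class to them, and where a whole thing is asked for, a point or a joint stands for the part that bears it (a point fixed in the world has none). Each returns a list of dicts, best first, with "conf" (0 to 1); they miss things now and then, are a little off and sometimes report something else, mostly with a low value. They report only what shows in the picture. A call takes as long as a camera call.
- spot_in(camera, query): "xy" ([column, row] in pixels, amid what is visible of it).
- silhouettes(camera, query): "region" (400x640 bool, what is visible of it) and "xy" ([column, row] in pixels, amid what is visible of it).
Readings, each from a call of its own:
- current_clock(): time.
- current_joint_pos(): joint angles.
- current_qvel(): joint speeds.
- current_joint_torque(): joint torques, N m.
- current_position(): TCP position.
- current_orientation(): TCP orientation.
- current_force(): force on the tool from outside, world axes, zero at the start.
- current_torque(): the same for the moment, N m.
- current_finger_gap(): finger opening in m.
- current_grip_force(): force on a finger pad.
Only numpy, scipy, OpenCV 4.12 (cv2) and the standard library are available. Lean on these libraries where they do the work, as an engineer would, in place of code of your own. Each camera call takes 0.05 s, during which the arm holds its last target. There are 200 camera calls.

## Task

Lock the roll of tape on its spindle: set the big loose flange nut on the stud, flange down, find the start of its thread by feel by backing it off counter-clockwise until it drops in, then turn it clockwise until its flange is fully home on the hub's rubber buttons. Do not force the nut, leave the stamp, the candle jar and the ribbon spool where they stand, and let go of the nut when you are done.

Things in the scene. Friction and masses are not known exactly. Their poses are not given: they have to be found in the camera images.
- nut: Loose aluminium flange nut, about 160 g, standing flange down on the table at the start. Origin at the centre of its underside, z up. Flange 88 mm across, 6 mm thick; above it a hexagon, 56 mm across flats (65 over corners), from 6 to 30 mm up: grip two facing flats. Its own x axis is normal to a flat, so are the directions every 60 degrees from it. Open bore 42 mm wide.
- lugs (a point): On the nut's axis 5 mm above its underside, axes as the nut's: level of the undersides of its thread: four inward lugs in the bore, along its +x, +y, -x, -y axes, each 4 mm wide and 5 mm high, reaching in to 14.5 mm from the axis.
- spindle: Fixed tape spindle: round oak foot, 132 mm across, 8 mm thick, with a fixed roll of tape round an aluminium hub, and an upright steel stud on the hub. Origin at the centre of the foot's underside, z up. Between nut and spindle more than 75 N counts as forcing; 5 to 10 N of push is plenty (move slowly: 15 mm per s).
- seat (a point): On the spindle's axis, level with the tops of three rubber buttons on the hub, 34 mm above the table: seat of the nut's flange; the nut's origin lies here when it is home. Hub 76 mm across, its metal 2 mm lower; the tape roll round it 98 mm across, 2.5 mm lower.
- stud_tip (a point): Tip of the stud, 34 mm above the seat, on the axis. The stud's plain nose is 26 mm thick and tapers to 14 mm over its last 7 mm. Below it, up to 24 mm above the seat, is a coarse right-hand interrupted thread, 39 mm in diameter, with four starts 90 degrees apart. How the starts are turned differs every time, is unrelated to the spindle's yaw and is not reported.
- crest (a point): On the axis, at the flat crests, 20 mm over the seat. Each quarter has, clockwise from above: a rib (8 degrees, 24 mm high), a gap (30), a ridge with flat crest (52) up to the next rib. A nut set down rests its lugs on the crests (underside 15 mm over the seat), on the ribs (19) or falls in the gaps. Clockwise on the crests it jams on the ribs; counter-clockwise it gets to the gaps.
- gap_floor (a point): On the axis, level with the floor of the gaps, 9 mm over the seat. Backed off at most 75 degrees under light push, the lugs drop in here (nut underside 4 mm over the seat); the ribs stop further backing off. Then 25 to 45 degrees clockwise with a light push down takes it under the ridges down to the seat; some 20 degrees later the lugs meet the next ribs.
- stamp: Bystander: wooden hand stamp, 29 x 43 mm foot, 75 mm high, beside the spindle (about 12 cm to the robot's right of it). Origin at the centre of its underside.
- candle_jar: Bystander: glass candle jar with a tin lid, 60 mm across, 60 mm high, about 12 cm behind the spindle. Origin at the centre of its underside.
- ribbon_spool: Bystander: card ribbon spool lying flat, 74 x 69 x 22 mm, behind the nut's starting place. Origin at the centre of its underside.

How it is judged:
By the outcome, as a careful person would: the job done as asked, in the order asked, and still so for the second after the job is handed in, with the robot touching nothing.
It also fails if it takes over 54 s, if anything falls off the work surface, if the arm or the gripper's body presses on something with over 40 N, if the wrist force passes 120 N, or if a joint passes its speed limit or range.

## Working session

There is one attempt and no reset: what is moved stays moved. The work goes in short steps, each a Python script; the robot and the scene stay as the last script left them, time stands still between calls to the robot, and variables do not carry over. Pictures are saved under pics/ and viewed, at most 10 in all, crops included, and the job is handed in when it is done.

```bash
ls; mkdir -p pics
cat > h.py <<'E'
from bench import *
import numpy as np, cv2
from scipy.spatial.transform import Rotation as Ro
def cloud(c, m=None):
    z=c["range_z"]; K=np.array(c["intrinsics"]); v,u=np.nonzero((z>0)&(m if m is not None else True))
    d=z[v,u]; P=np.c_[(u-K[0,2])/K[0,0]*d,(v-K[1,2])/K[1,1]*d,d]
    return (P-np.array(c["t"]))@np.array(c["R"])
def q(yaw):  # tool down, tool y (closing line) along world angle yaw
    y=np.array([np.cos(yaw),np.sin(yaw),0]);z=np.array([0,0,-1.]);x=np.cross(y,z)
    return Ro.from_matrix(np.c_[x,y,z]).as_quat()
E
python3 - <<'E'
from h import *
ims=[]
for cam in ("scene","top"):
    c=capture(cam); ims.append(c["image"])
    for n in ("nut","spindle","stud_tip","stamp","candle_jar","ribbon_spool"):
        s=silhouettes(cam,n)
        for r in s[:2]:
            P=cloud(c,r["region"])
            if len(P): print(cam,n,round(r["conf"],2),np.round(r["xy"]),r["region"].sum(),np.round(np.median(P,0),3),np.round(P.min(0),3),np.round(P.max(0),3))
    cv2.imwrite(f"pics/{cam}0.png",c["image"])
print(current_clock(),current_orientation(),current_force())
E
```

```text
pics
scene nut 0.82 [257. 183.] 584 [0.511 0.271 0.013] [ 0.473  0.241 -0.001] [0.575 0.35  0.033]
scene spindle 0.75 [304. 228.] 1796 [0.478 0.022 0.03 ] [ 0.429 -0.027 -0.001] [0.56 0.1  0.07]
scene stud_tip 0.78 [306. 227.] 1852 [0.478 0.022 0.029] [ 0.429 -0.069 -0.001] [0.573 0.124 0.07 ]
scene stamp 0.88 [328. 257.] 559 [ 0.461 -0.087  0.021] [ 0.443 -0.1   -0.001] [ 0.532 -0.005  0.076]
scene candle_jar 0.79 [354. 211.] 841 [ 0.595 -0.017  0.036] [ 0.575 -0.037 -0.001] [0.709 0.096 0.062]
scene ribbon_spool 0.75 [312. 179.] 385 [0.656 0.224 0.02 ] [ 0.628  0.185 -0.002] [0.72  0.307 0.025]
scene ribbon_spool 0.4 [354. 211.] 782 [ 0.594 -0.016  0.036] [ 0.575 -0.037 -0.001] [0.696 0.095 0.062]
top nut 0.95 [230. 207.] 738 [0.517 0.283 0.008] [ 0.474  0.243 -0.004] [0.559 0.331 0.037]
top spindle 0.91 [324. 222.] 1977 [0.496 0.04  0.03 ] [ 0.432 -0.025 -0.002] [0.562 0.108 0.07 ]
top stud_tip 0.86 [326. 224.] 1929 [0.496 0.039 0.03 ] [ 0.435 -0.025 -0.002] [0.559 0.106 0.07 ]
top stamp 0.76 [376. 231.] 194 [ 0.47  -0.077  0.068] [ 0.448 -0.096  0.008] [ 0.489 -0.062  0.078]
top candle_jar 0.75 [341. 178.] 441 [ 0.605 -0.005  0.059] [ 0.577 -0.033  0.013] [0.635 0.022 0.066]
top ribbon_spool 0.96 [254. 155.] 465 [0.659 0.235 0.022] [ 0.629  0.202 -0.002] [0.691 0.268 0.027]
0.7 [ 1.98560567e-01  9.80088619e-01 -1.63541027e-05 -9.25464313e-07] [ 0.37304811 -0.09402004  0.05905463]
```

```bash
cat >> h.py <<'E'
def wcloud(c,m):
    z=c["range_z"]; K=np.array(c["intrinsics"]); v,u=np.nonzero((z>0)&m); d=z[v,u]
    a=np.c_[(u-K[0,2])/K[0,0],(v-K[1,2])/K[1,1]]; r=np.linalg.norm(a,axis=1)+1e-9
    P=np.c_[a/r[:,None]*np.tan(r)[:,None],np.ones(len(r))]*d[:,None]
    return (P-np.array(c["t"]))@np.array(c["R"]),u,v
def circ(P):  # robust circle from outline (hull) points
    h=cv2.convexHull(P[:,:2].astype(np.float32))[:,0]
    (x,y),r=cv2.minEnclosingCircle(h.astype(np.float32)*1000); return x/1000,y/1000,r/1000
E
python3 - <<'E'
from h import *
move_ptp([0.51,0.10,0.20],q(np.pi/2)); 
def look(n,f):
    c=capture("wrist"); cv2.imwrite(f"pics/{f}.png",c["image"]); np.savez(f"{f}.npz",**c)
    s=silhouettes("wrist",n)[0]; P,u,v=wcloud(c,s["region"])
    print(n,s["conf"],s["xy"],np.round(P.min(0),4),np.round(P.max(0),4),"cam",np.round(-np.array(c["R"]).T@c["t"],3),np.round(c["R"],2).tolist())
    np.savez(f"{f}_m.npz",m=s["region"])
    return P
P=look("spindle","w_sp")
for lo,hi in((.028,.034),(.05,.056),(.065,.072)):
    p=P[(P[:,2]>lo)&(P[:,2]<hi)]; print(lo,len(p),circ(p) if len(p)>3 else 0)
move_ptp([0.49,0.287,0.18],q(np.pi/2))
P=look("nut","w_nut")
for lo,hi in((.002,.01),(.025,.034)):
    p=P[(P[:,2]>lo)&(P[:,2]<hi)]; print(lo,len(p),circ(p) if len(p)>3 else 0)
print(current_clock())
a=cv2.imread("pics/w_sp.png");b=cv2.imread("pics/w_nut.png")
cv2.imwrite("pics/two.png",np.hstack([cv2.resize(a,(400,250)),cv2.resize(b,(400,250))]))
E
```

```text
spindle 0.55 [266.9, 161.7] [ 4.322e-01 -2.370e-02  4.000e-04] [0.5618 0.1044 0.0691] cam [0.441 0.101 0.362] [[-0.0, 1.0, 0.0], [0.97, 0.0, 0.26], [0.26, 0.0, -0.97]]
0.028 4640 (0.4967410888671875, 0.039515617370605466, 0.048873508453369144)
0.05 385 (0.49719091796875, 0.03978006362915039, 0.019868362426757814)
0.065 247 (0.4975389404296875, 0.03975565338134766, 0.010042706489562988)
nut 0.78 [314.4, 193.6] [ 0.4749  0.2414 -0.0025] [0.5635 0.3292 0.0316] cam [0.421 0.287 0.341] [[-0.0, 1.0, -0.0], [0.97, 0.0, 0.26], [0.26, -0.0, -0.97]]
0.002 2092 (0.5184058837890625, 0.2852799987792969, 0.043891586303710935)
0.025 1082 (0.518698974609375, 0.285397705078125, 0.03245100402832031)
3.6
```

View pics/two.png

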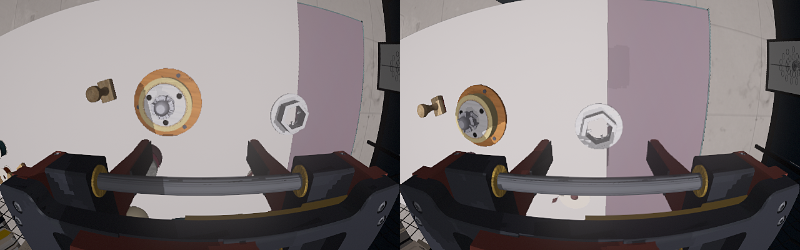

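Run:
```python
from h import *
from scipy.optimize import minimize_scalar
def ld(f):
    c=dict(np.load(f+".npz")); return wcloud(c,np.load(f+"_m.npz")["m"])[0],c
P,c=ld("w_nut"); C=np.array([.5186,.2854])
p=P[(P[:,2]>.026)&(P[:,2]<.034)][:,:2]-C
def w(t):
    d=np.array([[np.cos(t+k*np.pi/3),np.sin(t+k*np.pi/3)] for k in range(6)]); return d
def cost(t): return (np.maximum((p@w(t).T).max(1)-.028,0)).sum()
ts=np.radians(np.arange(0,60,1)); cs=[cost(t) for t in ts]; t=ts[np.argmin(cs)]
print("hex normal deg",np.degrees(t),min(cs),max(cs), np.round([np.percentile(p@d,99) for d in w(t)],4))
P2,_=wcloud(c,np.ones((400,640),bool))[:2]
d=P2[:,:2]-C; r=np.hypot(*d.T); a=np.degrees(np.arctan2(d[:,1],d[:,0]))%360
m=(r>.0145)&(r<.0195)&(P2[:,2]>0.004)&(P2[:,2]<.016); print("lug hits",np.histogram(a[m],36,(0,360))[0])
m=(r>.0145)&(r<.0195); 
print([round(1000*np.median(P2[m&(a//10==k),2]),0) if (m&(a//10==k)).any() else None for k in range(36)])
P,c=ld("w_sp"); C=np.array([.4972,.0398]); P2=wcloud(c,np.ones((400,640),bool))[0]
d=P2[:,:2]-C; r=np.hypot(*d.T); a=np.degrees(np.arctan2(d[:,1],d[:,0]))%360
m=(r>.0145)&(r<.0185)
for k in range(0,360,6):
    s=m&(a//6==k//6); print(k,s.sum(),np.round(np.percentile(P2[s,2],[20,50,90])*1000,1) if s.any() else '',end='; ')
for n,x,y in(("a",.4972,.0398),):
    pass
im=c["image"]; crop=im[120:210,220:320]; A=cv2.resize(crop,None,fx=4,fy=4,interpolation=cv2.INTER_CUBIC)
im=cv2.imread("pics/w_nut.png"); B=cv2.resize(im[155:245,270:370],None,fx=4,fy=4,interpolation=cv2.INTER_CUBIC)
cv2.imwrite("pics/crops.png",np.hstack([A,B]))
```

```text
hex normal deg 18.0 0.007266452472888568 0.2677038520126561 [0.0275 0.0276 0.0278 0.0279 0.0276 0.0276]
lug hits [ 0 11  8  0  0  0  0  0  0  2  9  6  0  0  0  0  0  0  0  4  2  0  0  0
  0  0  0  1 12  6  0  0  0  0  0  0]
[np.float64(0.0), np.float64(9.0), np.float64(1.0), np.float64(0.0), np.float64(0.0), np.float64(0.0), np.float64(0.0), np.float64(-1.0), np.float64(-1.0), np.float64(9.0), np.float64(9.0), np.float64(1.0), np.float64(-0.0), np.float64(-0.0), np.float64(1.0), np.float64(1.0), np.float64(0.0), np.float64(0.0), np.float64(1.0), np.float64(9.0), np.float64(10.0), None, np.float64(0.0), np.float64(0.0), np.float64(-0.0), np.float64(0.0), np.float64(0.0), np.float64(0.0), np.float64(8.0), np.float64(8.0), np.float64(0.0), np.float64(0.0), np.float64(0.0), np.float64(0.0), np.float64(0.0), np.float64(0.0)]
0 8 [ 53.4  53.5 132.7]; 6 8 [ 52.9  53.8 133.4]; 12 6 [52.8 53.5 53.9]; 18 5 [52.3 53.5 54.6]; 24 6 [53.4 54.  54.3]; 30 12 [40.1 51.4 53.9]; 36 8 [41.  45.6 51.3]; 42 5 [41.  41.8 42.4]; 48 5 [41.7 42.1 42.3]; 54 54 [277.  283.3 290. ]; 60 139 [278.5 285.1 292.4]; 6
[... 662 characters left out ...]
.5 303.4 304. ]; 210 31 [302.1 303.3 304.2]; 216 47 [302.2 304.1 305.6]; 222 63 [302.1 303.2 305.1]; 228 42 [301.1 302.2 304. ]; 234 30 [301.  321.4 322.2]; 240 30 [ 44.7 322.  322.4]; 246 52 [ 56.3 322.  322.8]; 252 30 [322.2 322.5 323.1]; 258 49 [321.8 322.4 323. ]; 264 28 [ 54.3 322.2 323.1]; 270 34 [322.  322.5 323.1]; 276 32 [108.7 322.3 322.8]; 282 32 [322.  322.6 323.2]; 288 31 [321.8 322.4 322.9]; 294 29 [321.9 322.5 322.9]; 300 25 [321.6 322.4 322.7]; 306 27 [322.3 322.6 322.8]; 312 26 [322.1 322.4 323.1]; 318 23 [322.3 322.5 322.9]; 324 25 [322.3 322.5 323. ]; 330 10 [322.  322.3 322.6]; 336 5 [57.2 57.6 58.4]; 342 7 [53.6 54.5 57.6]; 348 7 [52.7 52.8 53.6]; 354 5 [52.8 53.  53.8];
```

View pics/crops.png

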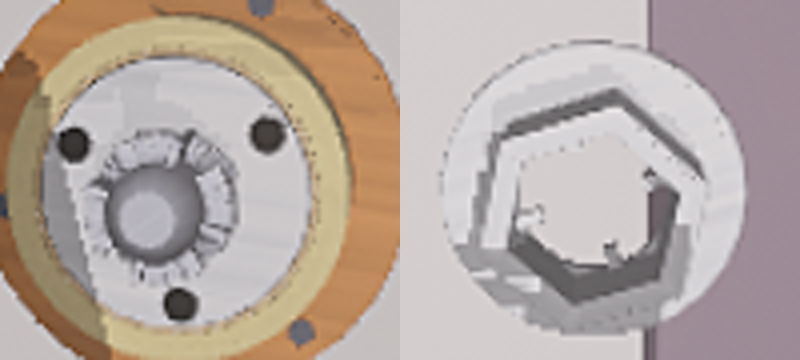

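The crops show the stud with rib, gap and ridge sectors (gap about 32..62°, crests about -20..32°, mod 90). The nut's lugs lie at about 18° mod 90. I'll grasp the nut now.

Run:
```python
from h import *
N=np.array([.5186,.2854]); S=np.array([.4972,.0398])
best=None
for k in range(6):
    t=np.radians(18+60*k)
    a=inverse_kinematics([*N,.06],q(t)); b=[inverse_kinematics([*S,.08],q(t+np.radians(x))) for x in(-8-25,-8+50)]
    if a is None or any(x is None for x in b): print(k,"none"); continue
    js=[a[5]]+[x[5] for x in b]; print(18+60*k,np.round(js,2))
    if best is None or max(map(abs,js))<best[0]: best=(max(map(abs,js)),18+60*k)
Y=best[1]; print("yaw",Y)
Q=q(np.radians(Y)); move_gripper(.088)
move_ptp([*N,.06],Q); 
print(servo_line([*N,.009],Q,rate=.06,contact_N=8),current_position())
move_gripper(.05); print("gap",current_finger_gap(),current_grip_force())
servo_line([*N,.11],Q,rate=.15); print(current_finger_gap(),current_grip_force(),current_position(),current_force(),current_clock())
```

```text
18 [ 0.07  0.2  -1.11]
78 [-0.97 -0.84 -2.15]
2 none
3 none
258 [2.17 2.3  0.99]
318 [ 1.12  1.25 -0.06]
yaw 18
False [0.51885127 0.28550649 0.00921042]
gap 0.055978079263263425 30.000321865081787
0.05570067409412604 29.999622702598572 [0.51790641 0.28508456 0.10920469] [ 0.47952053  0.1492023  -1.56494054] 7.375
```

Run:
```python
from h import *
S=np.array([.4972,.0398]); Q=q(np.radians(10))
servo_line([*S,.105],Q,rate=.15); sleep(.2); p=current_position(); f0=current_force(); print(p,f0)
c=capture("wrist"); cv2.imwrite("pics/w2.png",c["image"][100:400,120:520])
off=S-np.array(p)[:2]
r=servo_line([*(S+off),.052],Q,rate=.02,contact_N=5)
print(r,current_position(),np.array(current_force())-f0,current_torque(),current_clock())
```

```text
[0.49724389 0.04024218 0.1049751 ] [-0.41049512 -0.32451186 -1.84158861]
True [0.49718069 0.03940071 0.05800401] [0.57307313 0.90505362 6.66455398] [-0.04962506  0.16517835  0.02084045] 11.475
```

View pics/w2.png

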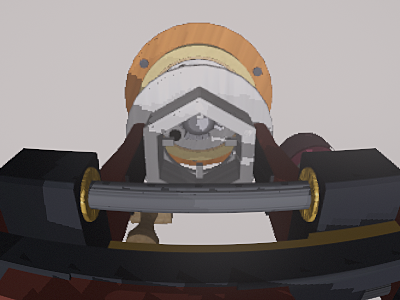

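The image shows the nut held level over the stud. It rests on the crests, with its underside at about 49 mm. Now I'll back it off under light push.

```bash
cat >> h.py <<'E'
S=np.array([.4972,.0398])
def turn(y,yend,step,zc,stop,F=7,fz0=-1.8,k=5e-5,xy=S):
    while (yend-y)*step>0:
        y+=step; zc-=float(np.clip(k*(F-(current_force()[2]-fz0)),-6e-4,8e-4))
        servo_line([*xy,zc],q(np.radians(y)),rate=.05)
        p=current_position(); f=np.array(current_force()); m=current_torque()[2]
        print(round(y),"zc %.4f z %.4f Fz %.1f Fxy %.1f Mz %.2f t %.2f"%(zc,p[2],f[2]-fz0,np.hypot(*f[:2]),m,current_clock()))
        if stop(p[2],f[2]-fz0,m): break
    return y,zc
E
python3 - <<'E'
from h import *
print(turn(10,30,3,current_position()[2],lambda z,f,m: z<.055 or f>25 or abs(m)>1.5))
E
```

```text
13 zc 0.0580 z 0.0581 Fz 3.0 Fxy 0.4 Mz 0.00 t 11.72
16 zc 0.0578 z 0.0580 Fz 6.2 Fxy 0.7 Mz 0.05 t 11.97
19 zc 0.0577 z 0.0580 Fz 6.8 Fxy 0.5 Mz 0.07 t 12.22
22 zc 0.0577 z 0.0580 Fz 7.2 Fxy 0.6 Mz 0.04 t 12.47
25 zc 0.0577 z 0.0580 Fz 6.6 Fxy 0.0 Mz 0.05 t 12.72
28 zc 0.0577 z 0.0580 Fz 6.1 Fxy 0.2 Mz 0.04 t 12.97
31 zc 0.0577 z 0.0580 Fz 7.6 Fxy 0.4 Mz 0.10 t 13.22
(31, np.float64(0.05768192102811038))
```

Run:
```python
from h import *
y,zc=turn(31,88,2,.0577,lambda z,f,m: z<.0572 or f>25 or abs(m)>1.5)
if current_position()[2]<.0575:
    y+=3; servo_line([*S,current_position()[2]],q(np.radians(y)),rate=.05)
    r=servo_line([*S,.0455],q(np.radians(y)),rate=.015,contact_N=5)
    print(r,y,current_position(),current_force(),current_torque()[2],current_clock())
```

```text
33 zc 0.0577 z 0.0580 Fz 6.8 Fxy 1.8 Mz 0.08 t 13.47
35 zc 0.0577 z 0.0580 Fz 7.2 Fxy 0.9 Mz 0.01 t 13.72
37 zc 0.0577 z 0.0579 Fz 6.4 Fxy 1.1 Mz 0.04 t 13.97
39 zc 0.0577 z 0.0579 Fz 7.5 Fxy 0.5 Mz -0.02 t 14.22
41 zc 0.0577 z 0.0579 Fz 6.6 Fxy 1.3 Mz -0.05 t 14.47
43 zc 0.0577 z 0.0578 Fz 5.1 Fxy 1.8 Mz -0.02 t 14.72
45 zc 0.0576 z 0.0573 Fz 0.5 Fxy 1.6 Mz -0.01 t 14.97
47 zc 0.0573 z 0.0568 Fz 0.0 Fxy 0.7 Mz 0.03 t 15.22
True 50 [0.49716411 0.03979388 0.04696178] [-0.57944648  0.14477862  5.53604819] 0.010474660651573516 16.1083
```

Run:
```python
from h import *
print(turn(50,10,-2.5,.0468,lambda z,f,m: f>25 or abs(m)>1.2))
```

```text
48 zc 0.0468 z 0.0470 Fz 3.9 Fxy 0.4 Mz -0.02 t 16.36
45 zc 0.0467 z 0.0469 Fz 4.4 Fxy 1.3 Mz 0.03 t 16.61
42 zc 0.0465 z 0.0467 Fz 6.4 Fxy 1.5 Mz -0.01 t 16.86
40 zc 0.0465 z 0.0465 Fz 3.6 Fxy 1.6 Mz -0.01 t 17.11
38 zc 0.0463 z 0.0461 Fz 3.6 Fxy 0.9 Mz -0.03 t 17.36
35 zc 0.0462 z 0.0459 Fz 1.0 Fxy 0.5 Mz -0.03 t 17.61
32 zc 0.0459 z 0.0456 Fz 0.6 Fxy 0.7 Mz -0.03 t 17.86
30 zc 0.0455 z 0.0454 Fz 0.2 Fxy 0.7 Mz -0.04 t 18.11
28 zc 0.0452 z 0.0452 Fz -0.2 Fxy 0.8 Mz -0.02 t 18.36
25 zc 0.0448 z 0.0448 Fz 0.0 Fxy 0.3 Mz -0.00 t 18.61
22 zc 0.0445 z 0.0445 Fz 0.4 Fxy 0.7 Mz 0.05 t 18.86
20 zc 0.0442 z 0.0441 Fz 0.7 Fxy 1.4 Mz -0.02 t 19.11
18 zc 0.0438 z 0.0438 Fz 0.9 Fxy 0.7 Mz 0.06 t 19.36
15 zc 0.0435 z 0.0436 Fz 0.5 Fxy 0.4 Mz -0.04 t 19.61
12 zc 0.0432 z 0.0432 Fz -0.2 Fxy 0.3 Mz -0.01 t 19.86
10 zc 0.0429 z 0.0430 Fz 1.9 Fxy 0.4 Mz -0.01 t 20.11
(10.0, 0.042852300203444355)
```

Run:
```python
from h import *
print(turn(10,-10,-2,.04285,lambda z,f,m: f>14 or abs(m)>.6,F=9))
```

```text
8 zc 0.0425 z 0.0429 Fz 6.2 Fxy 0.5 Mz -0.13 t 20.36
6 zc 0.0424 z 0.0429 Fz 7.8 Fxy 0.7 Mz -0.15 t 20.61
4 zc 0.0423 z 0.0428 Fz 8.5 Fxy 1.1 Mz -0.07 t 20.86
2 zc 0.0423 z 0.0428 Fz 8.4 Fxy 1.1 Mz -0.19 t 21.11
0 zc 0.0422 z 0.0428 Fz 8.9 Fxy 0.7 Mz -0.11 t 21.36
-2 zc 0.0422 z 0.0428 Fz 9.4 Fxy 0.3 Mz -0.13 t 21.61
-4 zc 0.0423 z 0.0428 Fz 8.7 Fxy 0.1 Mz -0.12 t 21.86
-6 zc 0.0422 z 0.0428 Fz 9.9 Fxy 2.0 Mz -0.15 t 22.11
-8 zc 0.0423 z 0.0428 Fz 11.1 Fxy 2.1 Mz -0.05 t 22.36
-10 zc 0.0424 z 0.0428 Fz 9.2 Fxy 2.7 Mz 0.56 t 22.61
(-10, 0.04239174602308674)
```

Run:
```python
from h import *
Q=q(np.radians(-9)); servo_line([*S,.0428],Q,rate=.05); print(current_force())
move_gripper(.08); servo_line([*S,.12],Q,rate=.1); move_ptp([.45,.10,.22],q(np.pi/2))
c=capture("wrist"); cv2.imwrite("pics/w3.png",c["image"]); s=silhouettes("wrist","nut")[0]; P=wcloud(c,s["region"])[0]
for lo,hi in((.034,.046),(.058,.07)):
    p=P[(P[:,2]>lo)&(P[:,2]<hi)]; print(len(p),np.round(np.median(p[:,2]),4),circ(p))
p=P[(P[:,2]>.058)&(P[:,2]<.07)]; print("tilt",np.linalg.lstsq(np.c_[p[:,:2]-S,np.ones(len(p))],p[:,2],rcond=None)[0])
print(current_finger_gap(),current_force(),current_clock())
```

```text
[-1.85058762 -2.33265554  5.92565429]
1752 0.0393 (0.49749273681640627, 0.039954654693603514, 0.04445677947998047)
898 0.0631 (0.496541259765625, 0.04017295837402344, 0.03169668197631836)
tilt [-0.00616331  0.00398043  0.06279103]
0.0800939844553199 [-0.21534358  0.29645954  0.0251175 ] 25.8917
```

View pics/w3.png

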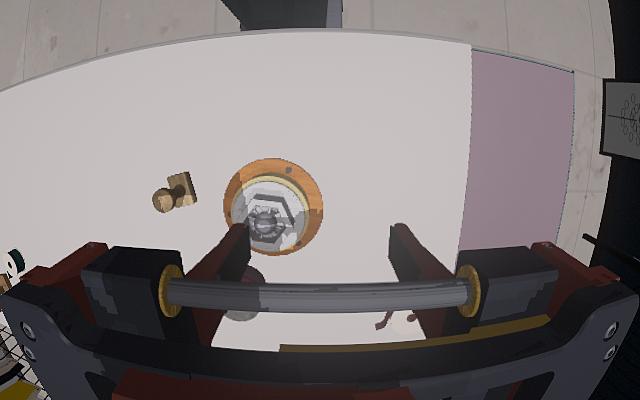

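The nut sits level and home on the spindle (pixel ~270,215), with its flange top at 39–40 mm and hexagon top at 63–64 mm. The gripper is clear and the stamp is standing at ~(175,192).

```bash
python3 -c "from bench import *; print(close_job())"
```

```text
the job is handed in; nothing more can be done
None
```

The nut is threaded on and turned clockwise until its flange is home on the rubber buttons; I let go of it and handed the job in at about 26 s, pushing with no more than about 11 N and never going near the stamp, jar or spool.

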